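Seat the tube block against the jig fence with a cleaned seating tool and hold it

TASK

Take the seating tool out of its stand by its handle, dip its tip well down into the small beaker (to clean it) and lift it clear again. Then put the tip into the large middle well of the white tube block and push the block with one diagonal push, forwards against the fence and down on the plate, until its long side is flush along the fence. Finish while still gripping the tool and holding that firm push (about 10 N against the fence and 10 N downwards); touch the block only with the tool, and do not knock over or push away the beaker or the other things on the bench.

Things in the scene. Friction and masses are not known exactly. Their poses are not given: they have to be found in the camera images.
- jig: locating jig fixed on the bench; origin on the bench under the middle of its plate; +x points level and square towards its fence, y runs along the fence. It stands on 6 mm feet; it is within 0.3 rad of the robot's axes
- plate: dark steel base plate of the jig, 200 (x) x 240 (y) x 12 mm thick, fixed; origin at the centre of its underside, its top face 12 mm above the origin and 18 mm above the bench; axes as the jig
- fence: dark steel fence bar of the jig, 240 mm long (y), 15 mm thick, standing 40 mm above the plate along the plate's far edge, fixed; origin in the middle of the foot of its working face (the face towards the robot, 85 mm in +x from the jig's origin) at the plate's top; axes as the jig
- block: white plastic tube block lying loose on the plate, 90 (x) x 120 (y) x 45 mm high, about 0.3 kg; one large round well (30 mm wide, 18 mm deep) in the middle of its top and eight 11 mm tube holes in two rows along y; origin at the centre of its underside; its +x long side faces the fence, initially 15 to 65 mm away and up to 0.22 rad askew. Squared up, its origin is 45 mm from the fence's face
- well (a point): centre of the floor of the block's large well, 27 mm above the block's underside, 18 mm below its top; axes as the block
- rod: seating tool standing upright in its stand, about 90 g, 115 mm long: above, a black square handle 24 x 24 mm, 70 mm long (45 to 115 mm above the tip); below, a round steel shaft 12 mm thick, 45 mm long, ending in a 14 mm ball tip; origin at the lowest point of the tip, z up along the tool, x and y square to the handle's faces
- tip (a point): lowest point of the seating tool's ball tip
- handle (a point): middle of the seating tool's handle, 80 mm above the tip
- stand: grey block 60 x 60 x 55 mm high, fixed to the bench; a 16 mm hole, 50 mm deep, in the middle of its top takes the tool's shaft (45 mm of it), and the handle's lower end rests on its top; origin at the centre of its underside
- beaker: small open steel beaker, about 0.2 kg, loose, 55 mm high, 68 mm across its rim, narrowing a little to the foot, wall 3 mm, floor under 8 mm thick; origin at the centre of its underside
- beaker_rim (a point): centre of the beaker's mouth, 55 mm above the bench
- vial: bystander: small amber vial 28 mm across, 45 mm high; origin under its centre
- tube_rack: bystander: green rack 100 x 70 x 35 mm with two tubes standing 16 mm above it; origin under its centre
- petri: bystander: clear shut dish 60 mm across, 15 mm high; origin under its centre
- pipette: bystander: grey hand pipette lying on the bench, 240 mm long (along its x), 32 mm wide, 24 mm high; origin at its underside, 130 mm from the plunger end
- tip_box: bystander: box of tips 120 x 85 x 49 mm high; origin under its centre
- reagent: bystander: amber bottle 40 mm across, 62 mm high; origin under its centre
Things that resemble listed ones, but are neither listed nor needed, are in the scene too. Leave any pink or purple look-alike of the beaker alone. There is more than one size of the rod; the one meant has the size given above.

How it is judged:
By the outcome, as a careful person would: the job done as asked, in the order asked, and still so for the second after the job is handed in, while the arm keeps its last pose, push and grip.
It also fails if it takes over 64 s, if anything falls off the work surface, if the arm or the gripper's body presses on something with over 40 N, if the wrist force passes 120 N, or if a joint passes its speed limit or range.

ROBOT

A 6-joint arm with a two-finger parallel gripper is mounted at the origin on the work surface. World frame = base frame: x ahead of the robot, y to its left, z up, the work surface at z = 0. Lengths are in m, angles in rad, forces in N, time in s.
With the tool pointing down it reaches from about 0.35 to 1 m from the base axis. Payload 7.1 kg.
Tool frame: the origin (TCP) lies between the finger pads; the fingertips stand 25 mm ahead of it and the grasp point (between the pads) lies 6 mm ahead of it; z points along the fingers, y is the line along which they close (so a half turn about z gives the same grasp; the last joint's range is limited). The gripper opens to 85 mm and grips with 20 to 120 N. Pads are 22 mm wide; open, the fingers measure 114 mm over their backs; the gripper's body (76 mm by 85 mm) begins 54 mm behind the grasp point. The pads swing forward as they close: fully open they stand 13 mm farther back than shut.
Start: joints at [-1.209, 0.423, 1.63, -0, 1.089, -0.019], TCP at [0.232, -0.58, 0.256] pointing down, gripper open.
Joint ranges: [-3, 3], [-0.9, 2.11], [0.09, 2.58], [-1.31, 4.45], [0.11, 2.69], [-2.54, 2.54]. Speed limits (rad/s): [2.39, 2.39, 3.01, 3.14, 3.14, 3.14].

INTERFACE

Orientations are given as a unit quaternion [x, y, z, w].
In Python, from station import r, imaging, ticket gives the robot as it stands.
- The arm moves only by the shell command python3 -m jog 'ROWS' [OPENING]. ROWS is JSON, a list that holds one entry, the list of rows, each a list of 6 numbers: the shift along the tool's x, y, z as a fraction of full scale, then the turn, a rotation vector about the tool's x, y, z as a fraction of full scale. In form: [[[tx, ty, tz, wx, wy, wz], ...]]. A call has 1 to 12 rows; each row shifts and turns the commanded pose from where the row before left it, along the tool's axes as they then stand; what a row does not reach is not made up. Full scale, the value 1, is 500 mm for a shift and 120 degrees for a turn. A row lasts 1/8 s, in which the tool goes at most 62.5 mm and 10.7 degrees, less where a joint would pass 70% of its speed; a pose out of reach is approached as far as the arm can. A call with a number of a shift or a turn outside -1 to 1 is refused whole. A call with a gripper value outside its range is refused whole. OPENING is the closure, from -1 (fully open) to 1 (shut), so that 0 is half open, set as the call begins (- or left out, the last holds). The fingers move at their own pace and stop on an object; the grip force is fixed at half the most. Time passes only in rows, so rows that do not move let the fingers close. It gives the time, the measured TCP pose, the force, the opening and the grip force at its end, in the units of the state.
- r.get_obs(): the state, without advancing time (a new reading comes with each control period).
- imaging.grab_frame(name): name is "scene" or "top" or "wrist"; returns the picture (480x640x3 uint8, red, green, blue); there is no depth.
- imaging.calibration(name): a dict with "K" (3x3 intrinsics, pixels), "R" (3x3) and "t" (3): a world point X has camera coordinates R X + t. Camera axes: x right, y down, z forward; pixel columns grow to the right and rows downward; lengths in m; the calibration is good to about 2 mm. A picture is of the moment at which its call begins: read the wrist's pose just before it. calibration takes no time and is no camera call; for the wrist camera it gives the pose at the moment of the call.
- ticket.hand_in(): hands the job in; it is judged then, once.
The state is a dict: "time_s": time; "joint_pos": joint angles; "qd": joint speeds; "tau": joint torques, N m; "tool_pos": TCP position; "tool_rot": TCP orientation; "wrist_force": force on the tool from outside, world axes, zero at the start; "torque": the same for the moment, N m; "grip_width": finger opening in m; "finger_force": force on a finger pad.
Only numpy, scipy, OpenCV 4.12 (cv2) and the standard library are available. Lean on these libraries where they do the work, as an engineer would, in place of code of your own. Each camera call takes 0.05 s, during which the arm holds its last target. There are 200 camera calls.

## Working session

There is one attempt and no reset: what is moved stays moved. The work goes in short steps, Python scripts to look and compute and a shell command to move; the robot and the scene stay as the last step left them, time stands still between calls to the robot, and variables do not carry over. Pictures are saved under pics/ and viewed, at most 10 in all, crops included, and the job is handed in when it is done.

```bash
mkdir -p pics; ls; python3 - <<'E'
from station import r, imaging
import cv2,numpy as np
o=r.get_obs();print({k:np.round(v,3).tolist() for k,v in o.items()})
for n in("scene","top"):
    c=imaging.calibration(n);print(n,{k:np.round(v,4).tolist() for k,v in c.items()})
    cv2.imwrite(f"pics/{n}0.png",imaging.grab_frame(n)[:,:,::-1])
E
```

```text
pics
{'time_s': 0.0, 'joint_pos': [-1.209, 0.424, 1.631, -0.0, 1.089, -0.019], 'qd': [-0.001, 0.001, -0.001, 0.001, -0.001, -0.0], 'tau': [0.002, -55.738, -28.174, 0.0, 0.007, 0.0], 'tool_pos': [0.232, -0.58, 0.256], 'tool_rot': [0.982, 0.189, -0.0, -0.001], 'wrist_force': [0.556, -0.204, -0.308], 'torque': [0.002, -0.045, -0.013], 'finger_force': 0.0, 'grip_width': 0.085}
scene {'K': [[518.4073, 0.0, 317.953], [0.0, 518.4073, 234.8273], [0.0, 0.0, 1.0]], 'R': [[0.5491, 0.8355, 0.0195], [0.5733, -0.3596, -0.7362], [-0.6081, 0.4155, -0.6764]], 't': [-0.2618, -0.2566, 1.5404]}
top {'K': [[457.7314, 0.0, 312.441], [0.0, 457.7314, 242.1159], [0.0, 0.0, 1.0]], 'R': [[0.0013, -0.9999, -0.0135], [-0.9916, 0.0004, -0.1293], [0.1293, 0.0135, -0.9915]], 't': [-0.0121, 0.4971, 0.9822]}
```

View pics/top0.png

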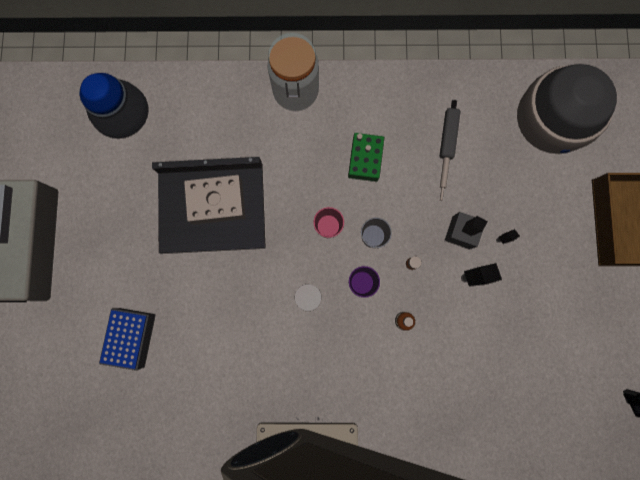

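View pics/scene0.png

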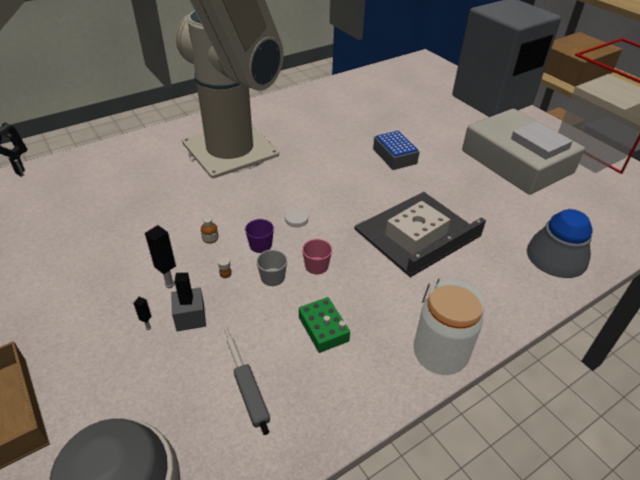

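The top view shows the stand at (465,230) with the tool at (475,226), look-alike rods at (482,275) and (510,237), the grey beaker at (373,235), the jig at (211,205) and the block at (213,199). The scene view shows the same layout, with the stand at (188,308) and the beaker at (272,267).

```bash
cat > h.py <<'E'
import cv2,numpy as np
from station import r,imaging
def ray(c,u,v):
    K,R,t=(np.array(c[k],float) for k in "KRt")
    return -R.T@t, R.T@np.linalg.inv(K)@np.array([u,v,1.])
def onz(c,u,v,z):
    o,d=ray(c,u,v); return (o+d*(z-o[2])/d[2])[:2]
def proj(c,X):
    K,R,t=(np.array(c[k],float) for k in "KRt")
    p=K@(R@np.array(X,float)+t); return p[:2]/p[2]
def rotm():
    from scipy.spatial.transform import Rotation as S
    return S.from_quat(r.get_obs()["tool_rot"]).as_matrix()
E
python3 - <<'E'
from h import *
im=cv2.imread("pics/top0.png");s=cv2.imread("pics/scene0.png")
a=cv2.resize(im[195:305,350:530],None,fx=4,fy=4,interpolation=cv2.INTER_CUBIC)[:, :400*2]
b=cv2.resize(im[150:260,145:275],None,fx=3,fy=3,interpolation=cv2.INTER_CUBIC)
cv2.imwrite("pics/stand.png",cv2.convertScaleAbs(a,alpha=1.6))
c=imaging.calibration("top")
g=cv2.cvtColor(im,cv2.COLOR_BGR2GRAY)
def comps(m,name,x0,y0,x1,y1,z):
    k=np.zeros_like(m);k[y0:y1,x0:x1]=m[y0:y1,x0:x1]
    cs,_=cv2.findContours(k,cv2.RETR_EXTERNAL,cv2.CHAIN_APPROX_NONE)
    for q in cs:
        if cv2.contourArea(q)>60:
            re=cv2.minAreaRect(q);bp=cv2.boxPoints(re)
            w=np.array([onz(c,*p,z) for p in bp]);print(name,np.round(re[0],1),np.round(w,3).tolist(),"ctr",w.mean(0).round(3))
comps((g<35).astype(np.uint8),"handle",440,205,500,255,.125)
comps((g>110).astype(np.uint8),"block",180,172,246,225,.063)
hs=cv2.cvtColor(im,cv2.COLOR_BGR2HSV)
print(g[225:245:4,360:388:4],hs[235,373],g[232,440:500:3])
pl=((g<75)).astype(np.uint8);comps(pl,"plate",145,150,275,260,.018)
comps(pl,"stand",440,205,500,255,.055)
E
```

```text
handle [473.8 225.9] [[0.508, -0.312], [0.544, -0.331], [0.527, -0.363], [0.492, -0.344]] ctr [ 0.518 -0.338]
handle [456.1 234.9] [[0.522, -0.264], [0.544, -0.307], [0.477, -0.338], [0.455, -0.296]] ctr [ 0.5   -0.301]
block [212.7 197.7] [[0.628, 0.271], [0.641, 0.151], [0.554, 0.14], [0.541, 0.259]] ctr [0.591 0.206]
[[121  47  44  75  65  39  38]
 [114  59  95  99 103  98  36]
 [118 103 100  99 101 101  43]
 [120 100 102 100 102  99  45]
 [124  86 101 101 101  98  36]] [117  21 109] [116 112 100  22  32  63  64  64  31  14  11   8  13  39  88 117 116 119
 115 117]
plate [209.  204.7] [[0.687, 0.36], [0.7, 0.106], [0.486, 0.092], [0.473, 0.34]] ctr [0.586 0.224]
stand [465.5 229.7] [[0.498, -0.295], [0.569, -0.322], [0.544, -0.392], [0.473, -0.364]] ctr [ 0.521 -0.343]
```

View pics/stand.png

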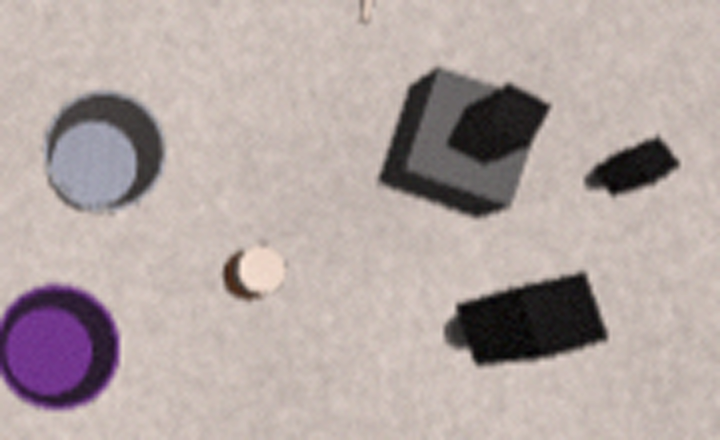

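The crop shows the stand's top face with corners at (459,212), (451,237) and (477,246) in full-image pixels. The handle leans right with its faces at about 30°, and the beaker rim is centred at (376,233).

```bash
cat >> h.py <<'E'
from scipy.spatial.transform import Rotation as S
def down(yaw_y):  # pointing-down orientation whose tool y points at world angle yaw_y (deg)
    a=np.radians(yaw_y);y=np.array([np.cos(a),np.sin(a),0]);z=np.array([0,0,-1.])
    return np.c_[np.cross(y,z),y,z]
def plan(p,R=None,ref=None):
    """shift in present tool axes, and turn (tool axes), as fractions of full scale"""
    o=r.get_obs();R0=rotm();d=R0.T@(np.array(p)-o["tool_pos"])/.5
    print("shift",d.round(4),"rows>=",round(float(np.linalg.norm(d)/.125),1))
    if R is not None:
        w=S.from_matrix(R0.T@R).as_rotvec()/np.radians(120)
        print("turn",w.round(4),"rows>=",round(float(np.linalg.norm(w)/.089),1),"shift after turn",(R.T@(np.array(p)-o["tool_pos"])/.5).round(4))
def st():
    o=r.get_obs();print({k:np.round(o[k],4).tolist() for k in("time_s","tool_pos","wrist_force","grip_width","finger_force","joint_pos")},"Rz",rotm()[:,2].round(3))
E
python3 - <<'E'
from h import *
c=imaging.calibration("top")
P=np.array([onz(c,*p,.055) for p in [(459.5,212),(451.3,237),(477.5,246.3)]])
print("stand",P.round(3),(P[0]+P[2])/2,np.linalg.norm(np.diff(P,axis=0),axis=1))
print("beaker",onz(c,376.2,232.8,.055), np.linalg.norm(onz(c,361.5,232.8,.055)-onz(c,391,232.8,.055)))
x,y=(P[0]+P[2])/2
for n in("top","scene"): print(proj(imaging.calibration(n),(x,y,.125)))
plan((x-.02,y,.28),down(-30))
E
```

```text
stand [[ 0.56  -0.332]
 [ 0.505 -0.312]
 [ 0.485 -0.368]] [ 0.52248786 -0.34977703] [0.05837494 0.05899438]
beaker [ 0.51444775 -0.15038318] 0.06382334260416556
[479.74160206 223.58055202]
[179.70101554 274.85679804]
shift [ 0.6729 -0.2261 -0.0484] rows>= 5.7
turn [-7.000e-04 -2.000e-04 -3.182e-01] rows>= 3.6 shift after turn [ 0.6687  0.2382 -0.0488]
```

```bash
python3 -m jog '[[[0.0961,-0.0323,-0.0069,0,0,0],[0.0961,-0.0323,-0.0069,0,0,0],[0.0961,-0.0323,-0.0069,0,0,0],[0.0961,-0.0323,-0.0069,0,0,0],[0.0961,-0.0323,-0.0069,0,0,0],[0.0961,-0.0323,-0.0069,0,0,0],[0.0961,-0.0323,-0.0069,0,0,0],[0,0,0,0,0,-0.0796],[0,0,0,0,0,-0.0796],[0,0,0,0,0,-0.0796],[0,0,0,0,0,-0.0796],[0,0,0,0,0,0]]]' -0.3; python3 - <<'E'
from h import *
st();c=imaging.calibration("wrist");im=imaging.grab_frame("wrist");cv2.imwrite("pics/w1.png",im[:,:,::-1])
for X in [(.5225,-.3498,.125),(.5225,-.3498,.055)]:print(proj(c,X))
E
```

```text
time_s: 1.6
tool_pos: [0.5024, -0.3501, 0.2801]
tool_rot: [0.866, 0.5, -0.0, -0.0]
wrist_force: [0.4, 0.6, -0.0]
grip_width: 0.0553
finger_force: 0.0
{'time_s': 1.6, 'tool_pos': [0.5024, -0.3501, 0.2801], 'wrist_force': [0.4309, 0.5576, -0.0063], 'grip_width': 0.0553, 'finger_force': 0.0, 'joint_pos': [-0.6281, 0.3795, 1.6381, -0.0, 1.1249, -0.1035]} Rz [-0.001  0.    -1.   ]
[341.71809081 214.23401908]
[336.95177264 195.7708744 ]
```

View pics/w1.png

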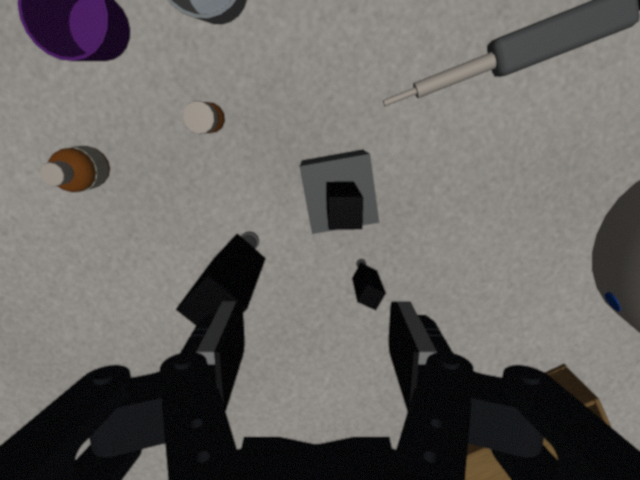

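The wrist view shows the handle's top face spanning roughly (327..362, 196..229), square to the image, so the gripper yaw is right. The stand is at (340,192), and the small and big look-alikes are at (368,287) and (220,280).

```bash
python3 - <<'E'
from h import *
c=imaging.calibration("wrist");im=cv2.imread("pics/w1.png");g=cv2.cvtColor(im,cv2.COLOR_BGR2GRAY)
print(g[185:235:2,345].tolist(),g[215,315:375:2].tolist())
m=np.zeros_like(g);m[177:240,310:378]=(g[177:240,310:378]<35)
ys,xs=np.nonzero(m);print(xs.min(),xs.max(),ys.min(),ys.max())
row=np.nonzero(m[215])[0];u=(row.min()+row.max())/2
v1=ys.max()+.5
# near edge of the top face (bottom edge in image) and the far one at half-way 24 mm
R=rotm();P=onz(c,u,v1,.125);print("near edge",P)
print("width",np.linalg.norm(onz(c,row.min()-.5,215,.125)-onz(c,row.max()+.5,215,.125)))
up=onz(c,u,150,.125)-P;up/=np.linalg.norm(up);C=P+up*.012;print("centre",C,"up",up,"R",R[:,0],R[:,1])
plan((*C,.20)); plan((*C,.076+.006+.01-.01))
b=np.array([C[0],C[1]]);print(onz(c,205,117,.045))
E
```

```text
[6, 4, 0, 6, 2, 2, 17, 17, 22, 19, 21, 20, 18, 18, 19, 20, 21, 17, 20, 19, 20, 20, 78, 135, 132] [82, 82, 83, 81, 82, 79, 40, 18, 23, 18, 23, 17, 21, 19, 20, 20, 19, 18, 17, 18, 16, 18, 15, 22, 69, 82, 81, 80, 81, 82]
327 362 182 228
near edge [ 0.51922895 -0.35986804]
width 0.02365051110804049
centre [ 0.52505063 -0.34937481] up [0.48514032 0.87443631] R [5.02581004e-01 8.64530117e-01 1.06364646e-04] [ 8.64529934e-01 -5.02580808e-01 -7.23573861e-04]
shift [0.024  0.0386 0.1602] rows>= 1.3
shift [0.024  0.0388 0.3962] rows>= 3.2
[ 0.4591328  -0.23799499]
```

```bash
python3 -m jog '[[[0.024,0.0387,0,0,0,0],[0,0,0.09,0,0,0],[0,0,0.09,0,0,0],[0,0,0.08,0,0,0],[0,0,0.06,0,0,0],[0,0,0.04,0,0,0],[0,0,0.02,0,0,0],[0,0,0,0,0,0],[0,0,0,0,0,0]]]'; python3 -m jog '[[[0,0,0,0,0,0],[0,0,0,0,0,0],[0,0,0,0,0,0],[0,0,0,0,0,0],[0,0,0,0,0,0],[0,0,0,0,0,0]]]' 1
```

```text
time_s: 2.78
tool_pos: [0.526, -0.35, 0.0916]
tool_rot: [0.866, 0.5, 0.0, 0.001]
wrist_force: [-0.7, 0.0, 0.7]
grip_width: 0.0556
finger_force: 0.0
time_s: 3.52
tool_pos: [0.5258, -0.3498, 0.0914]
tool_rot: [0.866, 0.5, 0.0, 0.001]
wrist_force: [-1.1, 0.7, 6.6]
grip_width: 0.0229
finger_force: 59.1
```

```bash
python3 -m jog '[[[0,0,-0.03,0,0,0],[0,0,-0.05,0,0,0],[0,0,-0.08,0,0,0],[0,0,-0.08,0,0,0],[0,0,0,0,0,0]]]'; python3 - <<'E'
from h import *
st();plan((.5144,-.1504,.211))
E
```

```text
time_s: 4.15
tool_pos: [0.527, -0.3507, 0.2149]
tool_rot: [0.866, 0.5, 0.002, 0.003]
wrist_force: [-0.1, -0.3, -1.4]
grip_width: 0.0233
finger_force: 59.1
{'time_s': 4.15, 'tool_pos': [0.527, -0.3507, 0.2149], 'wrist_force': [-0.1084, -0.2649, -1.3898], 'grip_width': 0.0233, 'finger_force': 59.0634, 'joint_pos': [-0.606, 0.4791, 1.6464, 0.0, 1.0089, -0.0828]} Rz [ 0.006 -0.004 -1.   ]
shift [ 0.3344 -0.2221  0.0059] rows>= 3.2
```

```bash
python3 -m jog '[[[0.05,-0.033,0,0,0,0],[0.08,-0.053,0,0,0,0],[0.08,-0.053,0,0,0,0],[0.07,-0.047,0,0,0,0],[0.0544,-0.0361,0,0,0,0],[0,0,0,0,0,0],[0,0,0,0,0,0]]]'; python3 - <<'E'
from h import *
st();c=imaging.calibration("wrist");im=imaging.grab_frame("wrist")[:,:,::-1]
s=imaging.grab_frame("scene")[:,:,::-1];cs=imaging.calibration("scene")
p=r.get_obs()["tool_pos"];tip=p+rotm()[:,2]*.0814;print("tip",tip,proj(c,tip),proj(cs,tip))
o=np.hstack([im[:,:],np.zeros((480,1,3),np.uint8)])
cr=cv2.resize(s[190:310,200:360],None,fx=3,fy=3,interpolation=cv2.INTER_CUBIC)
o=np.zeros((480,800,3),np.uint8);w=cv2.resize(im,(426,320));o[:320,:426]=w;o[:360,426:]=cv2.resize(s[190:310,215:340],(374,360))
cv2.imwrite("pics/w2.png",o);cv2.imwrite("pics/w2w.png",im);cv2.imwrite("pics/w2s.png",s)
E
```

```text
time_s: 5.03
tool_pos: [0.5125, -0.1494, 0.2102]
tool_rot: [0.866, 0.5, -0.0, -0.0]
wrist_force: [0.6, -0.6, -0.7]
grip_width: 0.0234
finger_force: 59.1
{'time_s': 5.025, 'tool_pos': [0.5125, -0.1494, 0.2102], 'wrist_force': [0.5701, -0.5571, -0.6694], 'grip_width': 0.0234, 'finger_force': 59.0552, 'joint_pos': [-0.3058, 0.3522, 1.8673, -0.0003, 0.9225, 0.2171]} Rz [-0. -0. -1.]
tip [ 0.51260508 -0.14997438  0.12888231] [317.38059673 265.82839347] [268.39428602 233.04462468]
```

View pics/w2.png

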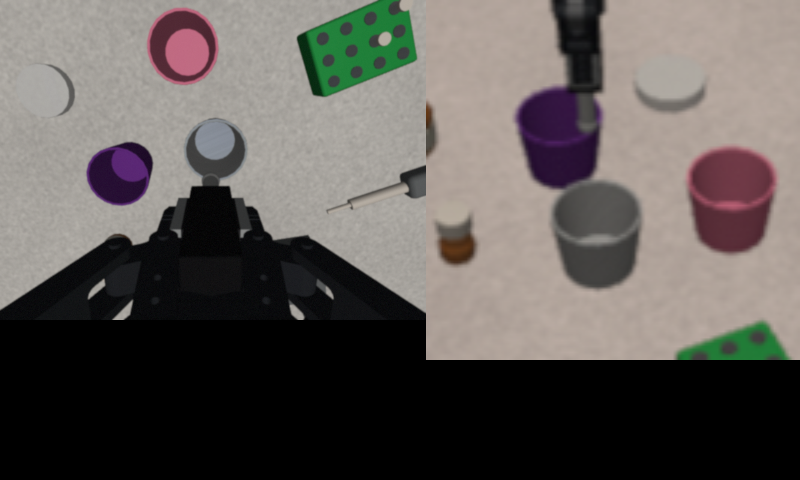

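The wrist view has the tip at (315,271), where predicted, and the beaker rim centred at about (324,224). The scene view has the rim centre at about (272,263).

```bash
python3 - <<'E'
from h import *
c=imaging.calibration("wrist");print(onz(c,324.5,224,.055),np.linalg.norm(onz(c,279.5,224,.055)-onz(c,369.5,224,.055)))
print(onz(imaging.calibration("scene"),272.2,262.7,.055))
E
```

```text
[ 0.51900947 -0.14992882] 0.06307420762539794
[ 0.52742199 -0.15271265]
```

```bash
python3 -m jog '[[[0.0065,0.0112,0,0,0,0],[0,0,0.06,0,0,0],[0,0,0.06,0,0,0],[0,0,0.05,0,0,0],[0,0,0.03,0,0,0],[0,0,0.02,0,0,0],[0,0,0,0,0,0],[0,0,0,0,0,0],[0,0,0,0,0,0]]]'; python3 - <<'E'
from h import *
s=imaging.grab_frame("scene")[:,:,::-1];cv2.imwrite("pics/dip.png",cv2.resize(s[200:300,210:340],None,fx=3,fy=3))
E
```

```text
time_s: 6.25
tool_pos: [0.5196, -0.1493, 0.1012]
tool_rot: [0.866, 0.5, 0.0, 0.001]
wrist_force: [0.4, 0.9, -0.6]
grip_width: 0.0231
finger_force: 59.1
```

View pics/dip.png

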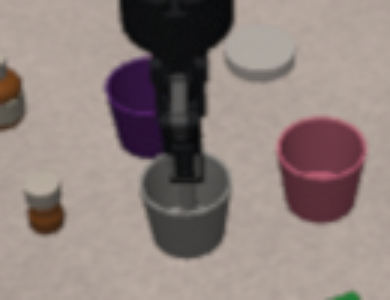

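The scene crop shows the tip inside the grey beaker at about (185,195) in the crop, with the beaker upright.

```bash
python3 -m jog '[[[0,0,-0.04,0,0,0],[0,0,-0.07,0,0,0],[0,0,-0.08,0,0,0],[0,0,-0.06,0,0,0],[0,0,0,0,0,0.08],[0,0,0,0,0,0.08],[0,0,0,0,0,0.08],[0,0,0,0,0,0.08],[0,0,0,0,0,0.08],[0,0,0,0,0,0.075],[0,0,0,0,0,0]]]';  python3 - <<'E'
from h import *
st();plan((.52,.2,.23),down(-87))
E
```

```text
time_s: 7.68
tool_pos: [0.5191, -0.1492, 0.2258]
tool_rot: [1.0, 0.027, 0.0, 0.0]
wrist_force: [1.2, 0.2, -1.2]
grip_width: 0.0234
finger_force: 59.1
{'time_s': 7.675, 'tool_pos': [0.5191, -0.1492, 0.2258], 'wrist_force': [1.1582, 0.1534, -1.1749], 'grip_width': 0.0234, 'finger_force': 59.0929, 'joint_pos': [-0.3019, 0.3388, 1.8431, 0.0, 0.9593, 1.2147]} Rz [ 0. -0. -1.]
shift [ 0.0397 -0.6972 -0.0084] rows>= 5.6
turn [ 0.0001 -0.0002  0.0009] rows>= 0.0 shift after turn [ 0.0384 -0.6973 -0.0084]
```

```bash
python3 -m jog '[[[0.005,-0.06,0,0,0,0],[0.005,-0.1,0,0,0,0],[0.005,-0.11,0,0,0,0],[0.005,-0.11,0,0,0,0],[0.005,-0.11,-0.0084,0,0,0],[0.005,-0.1,0,0,0,0],[0.005,-0.07,0,0,0,0],[0.005,-0.037,0,0,0,0],[0,0,0,0,0,0],[0,0,0,0,0,0]]]';  python3 - <<'E'
from h import *
st();im=imaging.grab_frame("wrist")[:,:,::-1];cv2.imwrite("pics/w3.png",im)
np.save("w3.npy",np.array([imaging.calibration("wrist")],dtype=object),allow_pickle=True)
cv2.imwrite("pics/top3.png",imaging.grab_frame("top")[:,:,::-1])
E
```

```text
time_s: 8.93
tool_pos: [0.5206, 0.1988, 0.2296]
tool_rot: [1.0, 0.026, -0.0, 0.0]
wrist_force: [-0.1, -0.0, -0.4]
grip_width: 0.0233
finger_force: 59.1
{'time_s': 8.925, 'tool_pos': [0.5206, 0.1988, 0.2296], 'wrist_force': [-0.1106, -0.0145, -0.3792], 'grip_width': 0.0233, 'finger_force': 59.1143, 'joint_pos': [0.3436, 0.3584, 1.8024, -0.0004, 0.9814, 1.8617]} Rz [-0.    -0.001 -1.   ]
```

View pics/w3.png

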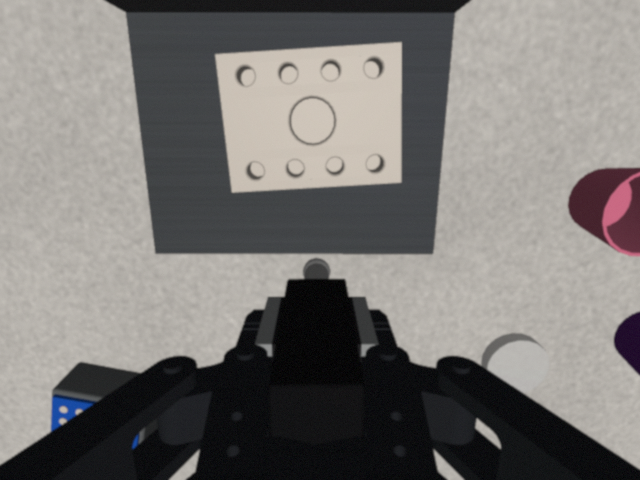

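The wrist view shows the plate's near edge from (156,253) to (434,253) and the fence foot from (127,12) to (455,12). The block top's corners are (216,55), (402,42), (402,182) and (231,192), with the well ring centred at (313,121).

```bash
python3 - <<'E'
from h import *
c=np.load("w3.npy",allow_pickle=True)[0]
L,Rr=onz(c,156,253,.018),onz(c,434,253,.018);d=L-Rr
print("near edge",L,Rr,np.linalg.norm(d),"jig y dir deg",np.degrees(np.arctan2(d[1],d[0])))
A,B=onz(c,127,12,.018),onz(c,455,12,.018);e=A-B;print("fence foot",A,B,np.linalg.norm(e),np.degrees(np.arctan2(e[1],e[0])))
jy=d/np.linalg.norm(d);jx=np.array([jy[1],-jy[0]])
Q=np.array([onz(c,*p,.063) for p in[(216,55),(402,42),(402,182),(231,192)]])
print("block",Q,Q.mean(0),"sides",[np.linalg.norm(Q[i]-Q[i-1]) for i in range(4)])
W=onz(c,313,121,.063);print("well",W)
f=Q[0]-Q[1];print("block y deg",np.degrees(np.arctan2(f[1],f[0])))
print("gap fence to block centre",(A-Q.mean(0))@jx,"jig x",jx,"near->fence",(A-L)@jx)
E
```

```text
near edge [0.47638243 0.3343769 ] [0.48875748 0.09455739] 0.2401385825894946 jig y dir deg 92.95392890488155
fence foot [0.66142571 0.34344061] [0.67379547 0.10475703] 0.23900389730967905 92.9666959015081
block [[0.63042148 0.26878698]
 [0.64425658 0.14938914]
 [0.55475171 0.13911975]
 [0.54136544 0.26001351]] [0.5926988  0.20432735] sides [np.float64(0.08948715696842406), np.float64(0.12019673033826085), np.float64(0.09009208502500732), np.float64(0.12163261448055405)]
well [0.59278792 0.20404902]
block y deg 96.60961529686116
gap fence to block centre 0.07580450686638748 jig x [0.99867129 0.05153295] near->fence 0.1852644918988616
```

```bash
cat >> h.py <<'E'
JX=np.array([.99867,.05153,0]);JY=np.array([-.05153,.99867,0]);WELL=np.array([.5927,.2042,.045])
def ball(): return r.get_obs()["tool_pos"]+rotm()[:,2]*.0744
def rel(): # ball centre relative to the first well place, jig axes, mm; height above its resting height
    b=ball()-WELL-[0,0,.007];print("ball rel jig mm",(np.array([b@JX,b@JY,b[2]])*1e3).round(1))
def mv(dx,dy,dz): # jig mm -> rows units
    print("units",(rotm().T@(JX*dx+JY*dy+np.array([0,0,dz]))/500).round(4))
E
python3 - <<'E'
from h import *
c=np.load("w3.npy",allow_pickle=True)[0];o=r.get_obs()
tip=o["tool_pos"]+rotm()[:,2]*.0814;print(proj(c,tip),proj(c,tip+[0,0,.007]))
R=down(-87.04)@S.from_euler("y",30,degrees=True).as_matrix()
b=WELL+JX*.0025+[0,0,.057]
plan(b-R[:,2]*.0744,R)
E
```

```text
[315.33786386 265.11814341] [315.31736869 269.89019267]
shift [ 0.0751 -0.0036  0.1263] rows>= 1.2
turn [1.000e-04 2.502e-01 1.000e-04] rows>= 2.8 shift after turn [ 0.0018 -0.0036  0.1469]
```

```bash
python3 -m jog '[[[0,0,0,0,0.06,0],[0,0,0,0,0.07,0],[0,0,0,0,0.07,0],[0,0,0,0,0.05,0],[0.0018,-0.0036,0.05,0,0,0],[0,0,0.06,0,0,0],[0,0,0.037,0,0,0],[0,0,0,0,0,0],[0,0,0,0,0,0]]]';  python3 - <<'E'
from h import *
st();rel();mv(0,0,-40);im=imaging.grab_frame("wrist")[:,:,::-1];cv2.imwrite("pics/w4.png",im)
c=imaging.calibration("wrist");print("ball px",proj(c,ball()),"well rim px",proj(c,WELL+[0,0,.018]))
E
```

```text
time_s: 10.15
tool_pos: [0.5606, 0.2014, 0.1707]
tool_rot: [0.967, 0.027, 0.255, -0.009]
wrist_force: [0.9, -0.7, -1.3]
grip_width: 0.0234
finger_force: 59.1
{'time_s': 10.15, 'tool_pos': [0.5606, 0.2014, 0.1707], 'wrist_force': [0.9109, -0.6559, -1.3058], 'grip_width': 0.0234, 'finger_force': 59.0569, 'joint_pos': [0.4005, 0.392, 2.0539, -0.682, 0.2617, 2.5404]} Rz [ 0.492  0.031 -0.87 ]
ball rel jig mm [ 4.4 -0.7 54. ]
units [-0.0394  0.0003  0.0696]
ball px [315.19319477 271.06898356] well rim px [314.8297323  288.39800766]
```

View pics/w4.png

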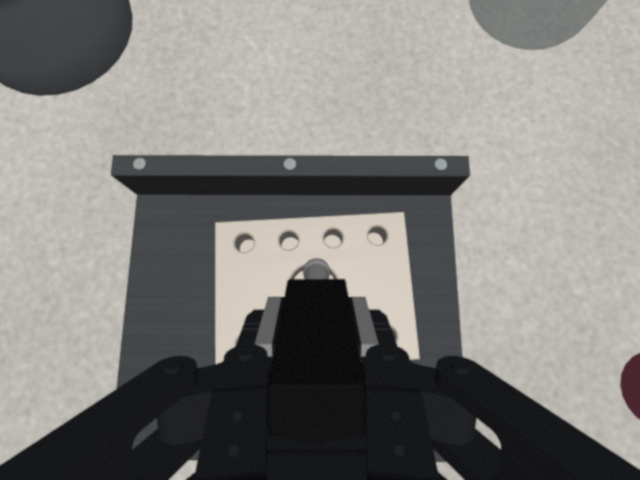

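The view shows the ball at (316,270) over the front of the well ring, as predicted. Joint 6 sits at its limit with this tilt, so I'll reduce the tilt to 20° and turn the gripper back about the tool's axis.

```bash
python3 -m jog '[[[0,0,0,0,-0.083,0],[0,0,0,0,0,-0.083],[0,0,0,0,0,-0.083],[0,0,0,0,0,-0.083],[0,0,0,0,0,-0.083],[0,0,0,0,0,-0.083],[0,0,0,0,0,-0.083],[0,0,0,0,0,0],[0,0,0,0,0,0]]]';  python3 - <<'E'
from h import *
st();rel();b=(ball()-WELL-[0,0,.007])*1e3;mv(2-b@JX,-(b@JY),25-b[2]);mv(0,0,-25)
E
```

```text
time_s: 11.32
tool_pos: [0.5632, 0.1961, 0.1704]
tool_rot: [0.837, 0.506, 0.18, 0.106]
wrist_force: [0.8, 0.2, -0.4]
grip_width: 0.0232
finger_force: 59.0
{'time_s': 11.325, 'tool_pos': [0.5632, 0.1961, 0.1704], 'wrist_force': [0.846, 0.1951, -0.4095], 'grip_width': 0.0232, 'finger_force': 59.0036, 'joint_pos': [0.3841, 0.3991, 1.9973, -0.4142, 0.3797, 1.2259]} Rz [ 0.409  0.004 -0.913]
ball rel jig mm [ 0.5 -7.8 50.5]
units [ 0.005  -0.024   0.0474]
units [-0.0097 -0.018   0.0456]
```

```bash
python3 -m jog '[[[0.0025,-0.012,0.0237,0,0,0],[0.0025,-0.012,0.0237,0,0,0],[0,0,0,0,0,0],[0,0,0,0,0,0],[0,0,0,0,0,0]]]';  python3 - <<'E'
from h import *
st();rel();b=(ball()-WELL-[0,0,.007])*1e3;mv(2-b@JX,-(b@JY),2-b[2])
E
```

```text
time_s: 11.95
tool_pos: [0.5645, 0.2038, 0.145]
tool_rot: [0.836, 0.507, 0.18, 0.106]
wrist_force: [1.4, 0.5, 0.2]
grip_width: 0.0238
finger_force: 59.0
{'time_s': 11.95, 'tool_pos': [0.5645, 0.2038, 0.145], 'wrist_force': [1.3514, 0.5387, 0.1823], 'grip_width': 0.0238, 'finger_force': 59.004, 'joint_pos': [0.3977, 0.4499, 1.9989, -0.4869, 0.3364, 1.3117]} Rz [ 0.409  0.004 -0.913]
ball rel jig mm [ 2.2 -0.2 25.1]
units [-0.0088 -0.0172  0.042 ]
```

```bash
python3 -m jog '[[[-0.0022,-0.0043,0.0105,0,0,0],[-0.0022,-0.0043,0.0105,0,0,0],[-0.0022,-0.0043,0.0105,0,0,0],[-0.0022,-0.0043,0.0105,0,0,0],[0,0,0,0,0,0],[0,0,0,0,0,0],[0,0,0,0,0,0]]]';  python3 - <<'E'
from h import *
st();rel();mv(0,0,-1);mv(1,0,0);mv(0,1,0)
E
```

```text
time_s: 12.82
tool_pos: [0.5642, 0.2041, 0.1215]
tool_rot: [0.836, 0.507, 0.18, 0.106]
wrist_force: [0.3, 0.1, -0.7]
grip_width: 0.0235
finger_force: 59.0
{'time_s': 12.825, 'tool_pos': [0.5642, 0.2041, 0.1215], 'wrist_force': [0.3196, 0.1413, -0.6872], 'grip_width': 0.0235, 'finger_force': 59.0032, 'joint_pos': [0.3984, 0.4935, 2.0066, -0.566, 0.2925, 1.3948]} Rz [ 0.408  0.004 -0.913]
ball rel jig mm [1.8 0.1 1.6]
units [-0.0004 -0.0007  0.0018]
units [0.0009 0.0016 0.0008]
units [ 0.0017 -0.001  -0.    ]
```

```bash
python3 -m jog '[[[-0.0004,-0.0007,0.0018,0,0,0],[-0.0004,-0.0007,0.0018,0,0,0],[0,0,0,0,0,0],[0,0,0,0,0,0]]]' | grep -E "force|pos"; python3 -m jog '[[[-0.0004,-0.0007,0.0018,0,0,0],[0,0,0,0,0,0],[0,0,0,0,0,0]]]'| grep -E "force|pos"
```

```text
tool_pos: [0.5642, 0.204, 0.1195]
wrist_force: [-0.7, -0.6, 2.5]
finger_force: 59.8
tool_pos: [0.5642, 0.2041, 0.1192]
wrist_force: [-4.5, -1.1, 11.7]
finger_force: 61.1
```

```bash
python3 -m jog '[[[0.0014,0.0024,0.0012,0,0,0],[0.0014,0.0024,0.0012,0,0,0],[0.0014,0.0024,0.0012,0,0,0],[0.0014,0.0024,0.0012,0,0,0],[0.0014,0.0024,0.0012,0,0,0],[0.0014,0.0024,0.0012,0,0,0],[0,0,0,0,0,0]]]' | grep -E "force|pos"; python3 - <<'E'
from h import *
rel();mv(10,0,0);mv(0,10,0);mv(0,0,-10)
E
```

```text
tool_pos: [0.573, 0.2044, 0.1193]
wrist_force: [-6.2, 0.0, 11.7]
finger_force: 60.9
ball rel jig mm [10.8 -0.  -0.6]
units [0.0093 0.0157 0.0082]
units [ 0.0173 -0.0101 -0.0003]
units [-0.0039 -0.0072  0.0183]
```

```bash
python3 -m jog '[[[0.0015,0.0026,0.00135,0,0,0],[0.0015,0.0026,0.00135,0,0,0],[0.0015,0.0026,0.00135,0,0,0],[0.0015,0.0026,0.00135,0,0,0],[0.0015,0.0026,0.00135,0,0,0],[0.0015,0.0026,0.00135,0,0,0],[0.0015,0.0026,0.00135,0,0,0],[0.0015,0.0026,0.00135,0,0,0],[0.0015,0.0026,0.00135,0,0,0],[0.0015,0.0026,0.00135,0,0,0],[0.0015,0.0026,0.00135,0,0,0],[0,0,0,0,0,0]]]' | grep -E "force|pos"; python3 - <<'E'
from h import *
st();rel();mv(10,0,0)
E
```

```text
tool_pos: [0.591, 0.2052, 0.1192]
wrist_force: [-6.9, -0.0, 12.0]
finger_force: 61.0
{'time_s': 16.075, 'tool_pos': [0.591, 0.2052, 0.1192], 'wrist_force': [-6.8948, -0.0348, 12.047], 'grip_width': 0.0233, 'finger_force': 61.0375, 'joint_pos': [0.3804, 0.5228, 1.9528, -0.5103, 0.3078, 1.3214]} Rz [ 0.409  0.004 -0.913]
ball rel jig mm [28.8 -0.2 -0.7]
units [0.0093 0.0157 0.0082]
```

```bash
python3 -m jog '[[[0.0015,0.0026,0.00135,0,0,0],[0.0015,0.0026,0.00135,0,0,0],[0.0015,0.0026,0.00135,0,0,0],[0.0015,0.0026,0.00135,0,0,0],[0,0,0,0,0,0]]]' | grep -E "force|pos"; python3 -m jog '[[[0.0009,0.0016,0.0008,0,0,0],[0.0009,0.0016,0.0008,0,0,0],[0,0,0,0,0,0],[0,0,0,0,0,0]]]'| grep -E "force|pos"; python3 - <<'E'
from h import *
rel()
E
```

```text
tool_pos: [0.5976, 0.2054, 0.1192]
wrist_force: [-6.9, -1.1, 11.9]
finger_force: 61.0
tool_pos: [0.5991, 0.2055, 0.1192]
wrist_force: [-10.3, 0.7, 14.5]
finger_force: 61.6
ball rel jig mm [36.8 -0.3 -0.7]
```

```bash
for i in 1; do python3 -m jog '[[[0.0009,0.0016,0.0008,0,0,0],[0,0,0,0,0,0],[0,0,0,0,0,0]]]'| grep -E "force|pos"; python3 -m jog '[[[0.0009,0.0016,0.0008,0,0,0],[0,0,0,0,0,0],[0,0,0,0,0,0]]]'| grep -E "force|pos"; done; python3 - <<'E'
from h import *
rel();im=imaging.grab_frame("wrist")[:,:,::-1];cv2.imwrite("pics/w5.png",im)
g=cv2.cvtColor(im,cv2.COLOR_BGR2GRAY);t=imaging.grab_frame("top")[:,:,::-1]
o=np.zeros((480,800,3),np.uint8);o[:375,:500]=cv2.resize(im,(500,375));o[:400,500:]=cv2.resize(t[140:260,145:235],(300,400));cv2.imwrite("pics/v5.png",o)
E
```

```text
tool_pos: [0.5996, 0.2056, 0.1193]
wrist_force: [-13.5, 0.6, 17.5]
finger_force: 62.0
tool_pos: [0.6004, 0.2057, 0.1192]
wrist_force: [-15.6, 0.5, 19.0]
finger_force: 62.0
ball rel jig mm [38.1 -0.2 -0.7]
```

View pics/v5.png

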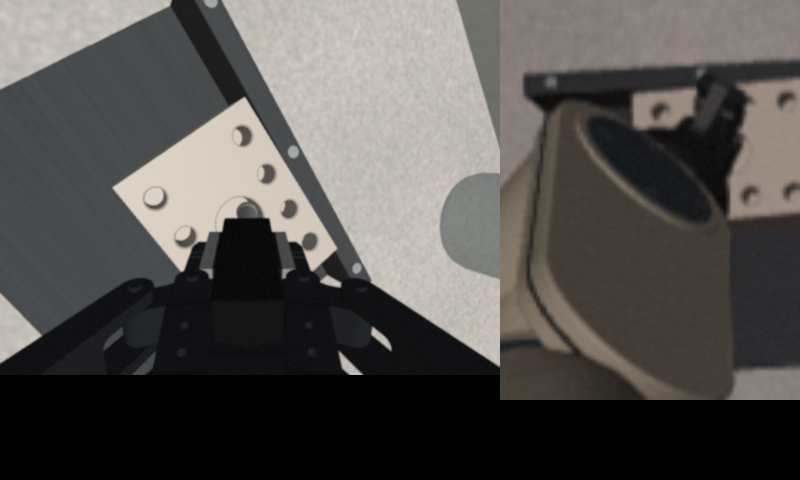

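The wrist view shows the block's fence-side top edge from (245,97) to (337,248) in the view, close along the fence. The ball is at the front wall of the well.

```bash
python3 - <<'E'
from h import *
c=imaging.calibration("wrist")
im=cv2.imread("pics/w5.png");g=cv2.cvtColor(im,cv2.COLOR_BGR2GRAY)
# edge of bright block top vs dark fence face along rows
pts=[]
for v in range(140,310,5):
    u0=int(1.28*(245+(v/1.28-97)*92/151)); row=cv2.GaussianBlur(g,(3,3),0)[v,u0-12:u0+13].astype(int)
    k=np.argmin(np.diff(row));pts.append(onz(c,u0-12+k+.5,v,.063))
pts=np.array(pts);vx,vy,x0,y0=cv2.fitLine(pts.astype(np.float32),cv2.DIST_HUBER,0,.001,.001).ravel()
print("edge deg",np.degrees(np.arctan2(vy,vx))%180,"jig y 92.96; edge offset from old well along jig x", ((pts-WELL[:2])@JX[:2]*1e3).round(1))
A=np.array([.66142571,.34344]);print("fence at",(A-WELL[:2])@JX[:2]*1e3)
E
```

```text
edge deg 95.09096 jig y 92.96; edge offset from old well along jig x [71.9 72.  72.1 72.2 72.3 72.4 72.4 72.5 72.6 72.7 72.8 72.9 73.  73.1
 73.2 73.7 73.3 73.9 74.  74.1 74.2 74.3 74.4 74.5 74.6 74.7 74.8 74.9
 75.  75.1 75.2 75.4 75.5 75.6]
fence at 75.80934200569993
```

```bash
python3 -m jog '[[[0.0004,0.0007,-0.0018,0,0,0],[0,0,0,0,0,0],[0,0,0,0,0,0]]]'| grep -E "force|pos";  python3 -m jog '[[[0.0009,0.0016,0.0008,0,0,0],[0,0,0,0,0,0],[0,0,0,0,0,0]]]'| grep -E "force|pos"; python3 -m jog '[[[0.0009,0.0016,0.0008,0,0,0],[0,0,0,0,0,0],[0,0,0,0,0,0]]]'| grep -E "force|pos"; cat >> h.py <<'E'
def edge():
    c=imaging.calibration("wrist");g=cv2.GaussianBlur(cv2.cvtColor(imaging.grab_frame("wrist"),cv2.COLOR_RGB2GRAY),(3,3),0)
    pts=[]
    for s in np.linspace(-.045,.05,30):   # cast along jig x across the expected edge
        q=[proj(c,[*(WELL+JX*x+JY*s)[:2],.063]) for x in np.arange(.066,.082,.0003)]
        v=cv2.remap(g,np.array([[p[0] for p in q]],np.float32),np.array([[p[1] for p in q]],np.float32),cv2.INTER_LINEAR)[0].astype(float)
        if v[0]>130: k=np.argmin(v[4:]-v[:-4])+2;pts.append((s*1e3,66+.3*k))
    p=np.array(pts);f=np.polyfit(p[:,0],p[:,1],1);print("edge skew deg",np.degrees(-f[0]).round(2),"at mid",f[1].round(2),"n",len(p),"span",p[0],p[-1])
E
python3 - <<'E'
from h import *
rel();edge()
E
```

```text
tool_pos: [0.6007, 0.2055, 0.1194]
wrist_force: [-7.9, 1.8, 8.9]
finger_force: 60.4
tool_pos: [0.6018, 0.2055, 0.1195]
wrist_force: [-7.8, 0.4, 8.9]
finger_force: 60.5
tool_pos: [0.6025, 0.2056, 0.1195]
wrist_force: [-9.6, 1.7, 10.5]
finger_force: 61.0
ball rel jig mm [40.  -0.4 -0.5]
edge skew deg 0.03 at mid 75.92 n 20 span [-45.   75.9] [50.  75.9]
```

```bash
python3 -m jog '[[[0.0011,0.0019,0,0,0,0],[0,0,0,0,0,0],[0,0,0,0,0,0],[0,0,0,0,0,0],[0,0,0,0,0,0]]]'| grep -E "force|pos";python3 - <<'E'
from h import *
st();rel();edge()
E
```

```text
tool_pos: [0.6027, 0.2056, 0.1195]
wrist_force: [-13.1, 3.3, 11.5]
finger_force: 61.2
{'time_s': 19.85, 'tool_pos': [0.6027, 0.2056, 0.1195], 'wrist_force': [-13.0513, 3.2609, 11.5469], 'grip_width': 0.0232, 'finger_force': 61.2002, 'joint_pos': [0.3728, 0.5335, 1.9267, -0.475, 0.3223, 1.2784]} Rz [ 0.405  0.003 -0.914]
ball rel jig mm [40.2 -0.5 -0.5]
edge skew deg 0.02 at mid 75.93 n 21 span [-45.   75.9] [50.  75.9]
```

```bash
python3 -m jog '[[[0,0,0,0,0,0],[0,0,0,0,0,0],[0,0,0,0,0,0],[0,0,0,0,0,0],[0,0,0,0,0,0],[0,0,0,0,0,0],[0,0,0,0,0,0],[0,0,0,0,0,0]]]'| grep -E "force|pos";python3 - <<'E'
from h import *
a=imaging.grab_frame("wrist")[:,:,::-1];b=imaging.grab_frame("scene")[:,:,::-1]
o=np.zeros((600,800,3),np.uint8);o[:300,:400]=cv2.resize(a,(400,300));o[:300,400:]=cv2.resize(b,(400,300))
o[300:,:400]=cv2.resize(a[50:350,150:550],(400,300));o[300:,400:]=cv2.resize(b[170:290,340:500],(400,300))
cv2.imwrite("pics/fin.png",o)
E
```

```text
tool_pos: [0.6027, 0.2055, 0.1195]
wrist_force: [-13.5, 1.7, 12.4]
finger_force: 61.2
```

View pics/fin.png

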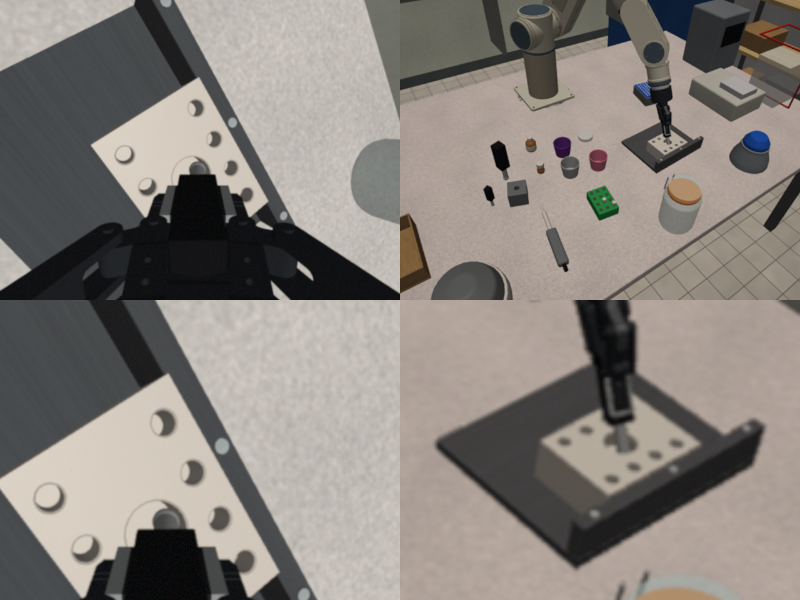

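The pictures show the block's long side flush along the fence, the tip in the well, and everything else standing where it was.

```bash
python3 -c "
from station import ticket
print(ticket.hand_in())"
```

```text
the job is handed in; nothing more can be done
None
```

I handed the job in at about 21 s: the tool tip was dipped in the steel beaker, and the block is flush along the fence (about 0.02° skew), with the tool still gripped and the wrist reading about 13 N towards the fence and 12 N down; joint 6 briefly read 2.5404 rad against its 2.54 limit during the tilt.

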